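# Hold a manifold block in the datum corner of a fixture

## Task

Pick up the machined manifold block and set it flat on the plate of the corner fixture, turned so that its plain end goes against the short fence and a long side against the long fence, with the hose barb pointing away from the short fence. Press it square into the corner, firmly but without ramming it, so that it touches both fences at once, and finish while still gripping it and pressing it there, not letting go. Leave the other things on the table where they are.

Things in the scene. Friction and masses are not known exactly. Their poses are not given: they have to be found in the camera images.
- manifold: Loose machined aluminium block, 70 (its x) x 40 (y) x 44 mm tall (z), 0.3 kg, upright on the table; two ports and four small holes in its top. Origin: centre of underside. A steel hose barb, 13 mm thick, sticks 20 mm out of its -x end, axis 11.5 mm above the underside; +x end and long sides are plain. Grip across the 40 mm width, on the upper 28 mm: on the plate it stands 30 mm above the fence tops.
- barb_tip (a point): Tip of the hose barb on the manifold block, 55 mm from the block's centre along its -x and 11.5 mm above its underside.
- fixture: Corner fixture, fixed: dark steel plate 170 (its x) x 130 (y) x 8 mm with two rigid, smooth aluminium fences (friction about 0.25), each 14 mm thick and 14 mm high (tops 22 mm above the table). Origin: centre of the plate's underside, on the table. The block stands on the plate with its x axis along the fixture's x; touching both fences, its origin is at (20, 15, 8) mm in this frame.
- short_fence: Fence across the fixture's +x end; origin and axes are those of the fixture. Its inner face, which looks to the fixture's -x, is at x = 55 mm and runs from y = -40 to y = 28 mm. The block's plain end goes against it.
- long_fence: Fence along the fixture's +y side; origin and axes are those of the fixture. Its inner face, which looks to the fixture's -y, is at y = 35 mm and runs from x = -55 to x = 48 mm. A long side of the block goes against it.
- retort_stand: Solid furniture, not handled: tall stand behind the work, rod 0.59 m high, with a clear cylindrical vessel about 0.1 m across clamped to it, up to 0.35 m high, to the left of the rod. Its base plate reaches 75 mm from the origin towards the robot. Block and fixture lie on either side of it and of the balance, in either order: pass from one side to the other nearer the robot.
- balance: Solid furniture, not handled: low laboratory balance between the two sides of the work, lower than 0.1 m. Things may be carried over it.
- corner (a point): Where the planes of the two inner fence faces meet on the top of the plate: (55, 35, 8) mm in the fixture's frame. The fences stop 7 mm short of it, leaving an open relief gap.
- holder: Bystander, to be left alone: black round rubber tube holder, 67 mm across, 57 mm tall. Origin: centre of its underside.
- vial: Bystander, to be left alone: small clear capped vial, 24 mm across, 54 mm tall. Origin: centre of its underside.
- adapter: Bystander, to be left alone: black plug-in power supply, 37 x 94 x 42 mm, lying on the table. Origin: centre of its underside.
- sensor: Bystander, to be left alone: pale flat sensor module, 36 x 50 x 15 mm. Origin: centre of its underside.

How it is judged:
On the way:
1. the manifold block is lifted, its underside more than 25 mm above the table (height (world z) of manifold above 0.025 m), for 0.1 s.
At the end, for the whole second after the job is handed in: Block on the plate within 3 mm, upright within 0.05 rad, square within 0.045 rad, within 2 mm of the corner position in x and y, barb away from the short fence; over 1.5 N on each fence, fingers still on it with over 3 N, at rest (x of manifold in the frame of fixture between 0.018 and 0.022 m and y of manifold in the frame of fixture between 0.013 and 0.017 m and z of manifold in the frame of fixture between 0.006 and 0.011 m and x of barb_tip in the frame of fixture below 0 m and angle between the x axis of manifold and the x axis of fixture, either way round below 0.045 rad and angle between manifold's own z axis and vertical below 0.05 rad and contact force between manifold and short_fence above 1.5 N and contact force between manifold and long_fence above 1.5 N and contact force between the fingers and manifold above 3 N and linear speed of manifold below 0.01 m/s); the arm keeps its last pose, push and grip.
It fails at once if a bystander is moved more than 15 mm (distance of any of holder, vial, adapter, sensor from where it was at the start of the episode above 0.015 m).
It fails at once if the block is rammed against a fence with more than 60 N (contact force between manifold and short_fence above 60 N or contact force between manifold and long_fence above 60 N).
It also fails if it takes over 58 s, if anything falls off the work surface, if the arm or the gripper's body presses on something with over 40 N, if the wrist force passes 120 N, or if a joint passes its speed limit or range.

## Robot

A 6-joint arm with a two-finger parallel gripper is mounted at the origin on a cart in front of the work surface, level with it; the furniture and walls round the work are solid. World frame = base frame: x ahead of the robot, y to its left, z up, the work surface at z = 0. Lengths are in m, angles in rad, forces in N, time in s.
With the tool pointing down it reaches from about 0.25 to 0.725 m from the base axis. Payload 4 kg.
Tool frame: the origin (TCP) lies midway between the tips of the shut fingers; the grasp point (between the pads) lies bot.pinch_z behind it (bot.pinch_z is the distance from the TCP to the grasp point, in m); z points along the fingers, y is the direction in which the jaws open and shut (so a half turn about z gives the same grasp; the last joint's range is limited). The gripper opens to 85 mm and grips with 20 to 120 N. Pads are 22 mm wide; open, the fingers measure 114 mm over their backs; the gripper's body (76 mm by 85 mm) begins 54 mm behind the grasp point. The pads swing forward as they close: fully open they stand 13 mm farther back than shut.
Start: joints at [-1.215, 0.241, 0.005, 1.335, 0, 1.571], TCP at [0.174, -0.469, 0.202] pointing down, gripper open.
Joint ranges: [-2.72, 2.72], [-1.05, 1.87], [-1.09, 1.28], [-1.99, 2.15], [-1.42, 1.44], [-3.14, 3.14]. Speed limits (rad/s): [2.79, 2.79, 3.14, 3.14, 3.14, 3.14].

## Interface

Orientations are given as a unit quaternion [x, y, z, w].
In Python, from workcell import bot gives the robot as it stands. The module is installed in compiled form; this text tells all that it offers.
- The arm moves only by the tool move_arm, never from a script. Its argument "series" is a list that holds one entry, the list of rows, each a list of 7 numbers: the shift along the world's x, y, z in cm, then the turn, a rotation vector about the world's x, y, z in degrees, then the opening, from 0 (shut) to 1 (fully open). A call has exactly 5 rows; each row shifts and turns the pose as measured when the row begins; what a row does not reach is not made up. A row lasts 1/10 s, in which the tool goes at most 50 mm and 8.59 degrees, less where a joint would pass 70% of its speed; a pose out of reach is approached as far as the arm can. A call with a gripper value outside its range is refused whole. The fingers move at their own pace and stop on an object; the grip force is fixed at half the most. Time passes only in rows, so rows that do not move let the fingers close, or fill a call up. It gives the time, the measured TCP pose, the force and the opening at its end, in the units of the state.
- bot.get_obs(): the state, without advancing time (a new reading comes with each control period).
- bot.camera(name): name is "side" or "top" or "wrist"; returns (picture, depth): 400x640x3 uint8, red, green, blue; 400x640 float32, m along the optical axis (not along the pixel's ray), 0 where there is no reading.
- bot.camera_info(name): a dict with "vfov" (degrees; the focal length in pixels is half the picture's height over the tangent of half this angle, whatever the lens; pixels are square), "cx", "cy" (the principal point, pixels), "cam_to_world" (4x4, takes a point from camera to world coordinates); the wrist camera has in their place "tool_from_camera" (4x4, takes a point from camera to tool coordinates, whose origin is the TCP and whose axes are the flange's). Camera axes: x right, y down, z forward; pixel columns grow to the right and rows downward; lengths in m; the calibration is good to about 2 mm. The wrist camera is an equidistant fisheye: a pixel r from the principal point sees the ray r / f radians off the axis. A picture is of the moment at which its call begins: read the wrist's pose just before it. camera_info takes no time and is no camera call.
- bot.job_done(): hands the job in, once; it reports no verdict.
Trained networks look in the newest picture that a camera, given by its name, has taken for a name from the list of things; names that differ only in an ending like _2 or _b are one class to them, and where a whole thing is asked for, a point or a joint stands for the part that bears it (a point fixed in the world has none). Each returns a list of dicts, best first, with "confidence" (0 to 1); they miss things now and then, are a little off and sometimes report something else, mostly with a low value. They report only what shows in the picture. A call takes as long as a camera call.
- bot.find_in(camera, target): "at" ([x, y, z] in m, in world coordinates, good to about 4 mm: the middle of the surface that is visible of it).
The state is a dict: "clock": time; "joint_pos": joint angles; "joint_vel": joint speeds; "tau": joint torques, N m; "eef_pos": TCP position; "tool_rot": TCP orientation; "ft_force": force on the tool from outside, world axes, zero at the start; "ft_torque": the same for the moment, N m; "grip_width": finger opening in m.
Only numpy, scipy, OpenCV 4.12 (cv2) and the standard library are available. Lean on these libraries where they do the work, as an engineer would, in place of code of your own. Each camera call takes 0.05 s, during which the arm holds its last target.

## Working session

There is one attempt and no reset: what is moved stays moved. The work goes in short steps, Python scripts to look and compute and a tool call to move; the robot and the scene stay as the last step left them, time stands still between calls to the robot, and variables do not carry over. Pictures are saved under pics/ and viewed, and the job is handed in when it is done.

Besides the shell and the picture viewer there is one more tool, called after ">>>" as name(argument=value, ...) on one line, values as JSON. move_arm: Moves the arm, as the interface text tells. Its arguments: {"type":"object","properties":{"series":{"type":"array","items":{"type":"array","items":{"type":"array","items":{"type":"number"}}}}},"required":["series"]}

```bash
mkdir -p pics; cat > h.py <<'E'
import numpy as np,cv2,json
from workcell import bot
from scipy.spatial.transform import Rotation as R
def snap(name,fn,):
    o=bot.get_obs(); p,d=bot.camera(name); cv2.imwrite('pics/'+fn,p[:,:,::-1]); np.savez('pics/'+fn[:-4]+'.npz',p=p,d=d,pos=o['eef_pos'],rot=o['tool_rot']); return p,d
def cloud(name,d):
    i=bot.camera_info(name); f=200/np.tan(np.radians(i['vfov'])/2)
    v,u=np.mgrid[0:400,0:640].astype(float)
    x=(u-i['cx'])/f*d; y=(v-i['cy'])/f*d
    T=np.array(i['cam_to_world']); P=np.stack([x,y,d],-1)
    return P@T[:3,:3].T+T[:3,3]
E
python3 - <<'E'
from h import *
o=bot.get_obs(); print({k:np.round(v,3) for k,v in o.items()}, bot.pinch_z)
for n in ['top','side']:
    snap(n,n+'0.png')
    print(n,{k:np.round(v,3).tolist() for k,v in bot.camera_info(n).items()})
for t in ['manifold','fixture','barb_tip','corner','short_fence','long_fence']:
    print(t,[(np.round(r['at'],3).tolist(),round(r['confidence'],2)) for r in bot.find_in('top',t)][:3])
print(bot.get_obs()['clock'])
E
```

```text
{'clock': np.float64(0.0), 'joint_pos': array([-1.215,  0.241,  0.004,  1.335,  0.   ,  1.571]), 'joint_vel': array([ 0.   , -0.001, -0.001,  0.   , -0.   , -0.001]), 'tau': array([ 1.0000e-03, -3.7232e+01,  2.5241e+01,  1.7000e-02,  0.0000e+00,
        0.0000e+00]), 'eef_pos': array([ 0.174, -0.468,  0.201]), 'tool_rot': array([ 0.984,  0.177, -0.   , -0.001]), 'ft_force': array([ 1.026, -0.384,  0.211]), 'ft_torque': array([-0.025,  0.021,  0.009]), 'grip_width': np.float64(0.086)} 0.0187
top {'vfov': 50.692, 'cx': 311.12, 'cy': 199.768, 'cam_to_world': [[-0.001, -0.996, 0.094, 0.418], [-1.0, 0.003, 0.016, -0.068], [-0.017, -0.094, -0.995, 1.577], [0.0, 0.0, 0.0, 1.0]]}
side {'vfov': 44.95, 'cx': 314.769, 'cy': 196.623, 'cam_to_world': [[-0.849, -0.229, 0.477, -0.114], [-0.529, 0.359, -0.769, 1.012], [0.005, -0.905, -0.425, 0.665], [0.0, 0.0, 0.0, 1.0]]}
manifold [([0.531, 0.238, 0.044], 0.54)]
fixture [([0.527, -0.32, 0.008], 0.71)]
barb_tip [([0.531, 0.238, 0.043], 0.49)]
corner [([0.525, -0.322, 0.005], 0.68)]
short_fence [([0.576, -0.348, 0.022], 0.57)]
long_fence [([0.528, -0.284, 0.026], 0.48)]
0.4
```

View pics/top0.png

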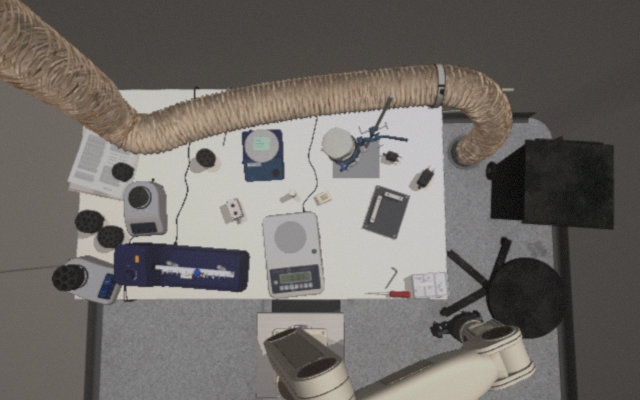

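View pics/side0.png

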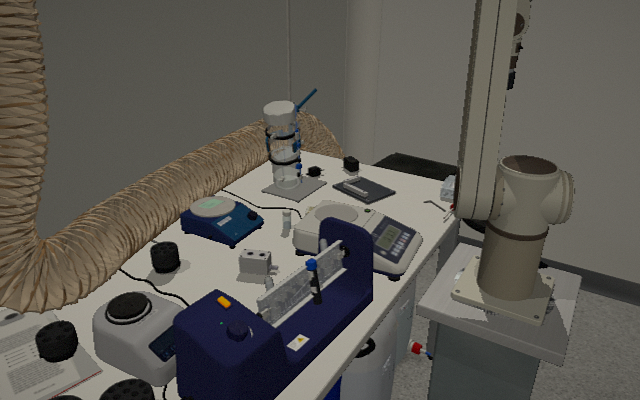

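```bash
python3 - <<'E'
from h import *
z=np.load('pics/top0.npz');P=cloud('top',z['d'])
p=z['p']
def crop(c,w,fn):
    # pixel of world pt
    i=bot.camera_info('top');f=200/np.tan(np.radians(i['vfov'])/2)
    q=np.linalg.inv(np.array(i['cam_to_world']))@np.r_[c,1]
    u=q[0]/q[2]*f+i['cx'];v=q[1]/q[2]*f+i['cy'];print(fn,u,v)
    u,v=int(u),int(v);im=p[max(v-w,0):v+w,u-w:u+w,::-1];cv2.imwrite('pics/'+fn,cv2.resize(im,None,fx=6,fy=6,interpolation=cv2.INTER_CUBIC))
crop([.531,.238,.044],45,'cm.png');crop([.527,-.32,.01],50,'cf.png')
def rect(m,name):
    q=P[m][:,:2].astype(np.float32); r=cv2.minAreaRect(q); print(name,len(q),r,q.mean(0))
def near(c,r): return (np.hypot(P[...,0]-c[0],P[...,1]-c[1])<r)
m=near([.531,.238],.08)
rect(m&(P[...,2]>.035)&(P[...,2]<.055),'block top')
m=near([.527,-.32],.12); 
print(np.histogram(P[m][:,2],bins=np.arange(-.01,.04,.003)))
rect(m&(P[...,2]>.0165)&(P[...,2]<.03),'fence');rect(m&(P[...,2]>.005)&(P[...,2]<.03),'plate')
E
```

```text
cm.png 234.13616131727758 208.66784166603668
cf.png 385.90009249838727 210.05001915787727
block top 213 ((0.5336090326309204, 0.23930172622203827), (0.06982698291540146, 0.0406731516122818), 19.999465942382812) [0.53374696 0.238625  ]
(array([ 82, 251, 534, 590, 522, 514, 380, 135,  54,  55,  60,  29,  10,
         2,   0,   0]), array([-0.01 , -0.007, -0.004, -0.001,  0.002,  0.005,  0.008,  0.011,
        0.014,  0.017,  0.02 ,  0.023,  0.026,  0.029,  0.032,  0.035,
        0.038]))
fence 162 ((0.5315178036689758, -0.3209635615348816), (0.11260349303483963, 0.1232634037733078), 83.25315856933594) [ 0.5485565  -0.30649954]
plate 1238 ((0.516057014465332, -0.32358258962631226), (0.21351221203804016, 0.21971461176872253), 44.560401916503906) [ 0.52344084 -0.32063407]
```

View pics/cm.png

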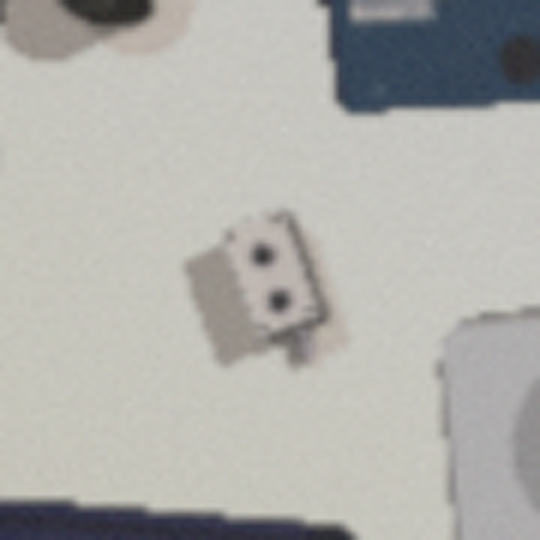

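View pics/cf.png

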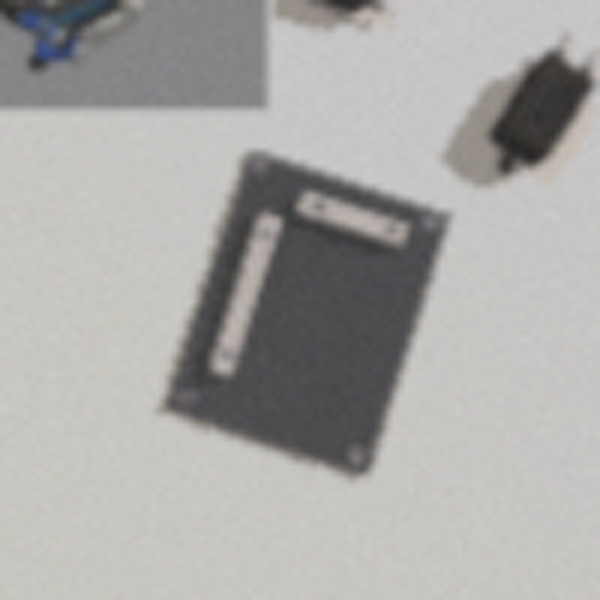

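```bash
python3 - <<'E'
from h import *
print({k:np.round(v,4).tolist() for k,v in bot.camera_info('wrist').items()})
for t in ['vial','sensor','holder','adapter','balance']:
    print(t,[(np.round(r['at'],3).tolist(),round(r['confidence'],2)) for r in bot.find_in('top',t)][:3])
o=bot.get_obs();print(R.from_quat(o['tool_rot']).as_matrix().round(3))
snap('wrist','w0.png')
E
```

```text
{'vfov': 65.7065, 'cx': 323.2589, 'cy': 202.6822, 'tool_from_camera': [[-0.0014, -0.952, -0.3061, 0.0788], [1.0, -0.0015, -0.0001, 0.0007], [-0.0003, -0.3061, 0.952, -0.1713], [0.0, 0.0, 0.0, 1.0]]}
vial []
sensor [([0.588, 0.022, 0.054], 0.65)]
holder [([0.723, 0.347, 0.049], 0.51)]
adapter []
balance []
[[ 0.937  0.348  0.   ]
 [ 0.348 -0.937 -0.   ]
 [ 0.     0.    -1.   ]]
```

View pics/w0.png

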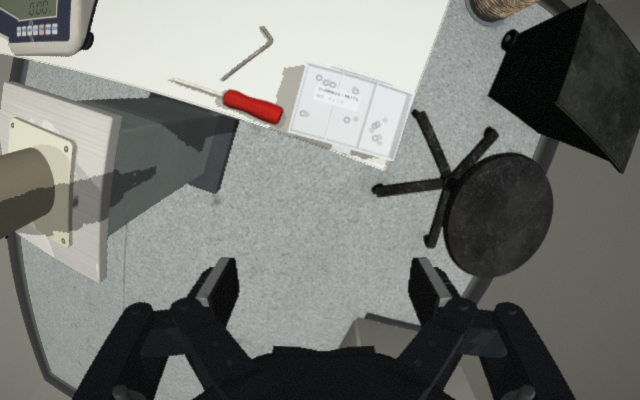

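>>> move_arm(series=[[[3.3,1.6,1,0,0,-4,1],[3.3,1.6,1,0,0,-4,1],[3.3,1.6,0,0,0,-4,1],[3.3,1.6,0,0,0,-4,1],[3.3,1.6,0,0,0,-4,1]]])

```text
clock: 1.2
eef_pos: [0.3402, -0.3884, 0.2233]
tool_rot: [1.0, -0.009, 0.0, 0.001]
ft_force: [0.8, -0.8, -0.2]
grip_width: 0.0857
```

```bash
python3 - <<'E'
from h import *
z=np.load('pics/top0.npz');P=cloud('top',z['d'])
for n,(r0,r1,c0,c1) in dict(purple=(240,295,112,252),balance=(208,300,260,328),blue=(125,185,240,290),stand=(85,180,320,410)).items():
    q=P[r0:r1,c0:c1].reshape(-1,3);q=q[q[:,2]>.02]; print(n,np.percentile(q[:,2],[50,90,99]).round(3),'x',np.percentile(q[:,0],[2,98]).round(3),'y',np.percentile(q[:,1],[2,98]).round(3))
q=P[240:295,112:252].reshape(-1,3);q=q[q[:,2]>.1];print(q[:,:].min(0),q.max(0))
o=bot.get_obs();print(o['clock'],o['eef_pos'],o['joint_pos'].round(2),R.from_quat(o['tool_rot']).as_euler('zyx',degrees=True))
E
```

```text
purple [0.116 0.162 0.176] x [0.244 0.407] y [0.188 0.668]
balance [0.071 0.089 0.096] x [0.223 0.509] y [-0.078  0.118]
blue [0.061 0.075 0.107] x [0.639 0.826] y [0.06  0.206]
stand [0.148 0.3   0.587] x [0.669 0.952] y [-0.378 -0.08 ]
[ 0.24358845 -0.06838696  0.10002134] [0.41760441 0.62540404 1.57713799]
1.2 [ 0.34016603 -0.38840194  0.22327704] [-0.85  0.26  0.09  1.4  -0.    2.31] [1.06512878e+00 1.54285462e-02 1.79923897e+02]
```

>>> move_arm(series=[[[3.3,1.6,0,0,0,-4,1],[3.3,1.6,0,0,0,-4,1],[3.3,1.6,0,0,0,-4,1],[3.3,1.6,0,0,0,-4,1],[2,1.3,0,0,0,-3,1]]])

```text
clock: 1.7
eef_pos: [0.4998, -0.3069, 0.2236]
tool_rot: [0.984, -0.181, 0.001, 0.001]
ft_force: [-0.9, 0.1, -0.7]
grip_width: 0.0856
```

```bash
python3 - <<'E'
from h import *
snap('wrist','w1.png')
o=bot.get_obs();print(o['clock'],o['eef_pos'],o['joint_pos'].round(2),o['joint_vel'].round(2))
E
```

```text
1.75 [ 0.50229531 -0.30475943  0.22320439] [-0.55  0.41  0.3   1.46  0.    2.96] [-0.05 -0.03 -0.06  0.   -0.03 -0.18]
```

View pics/w1.png

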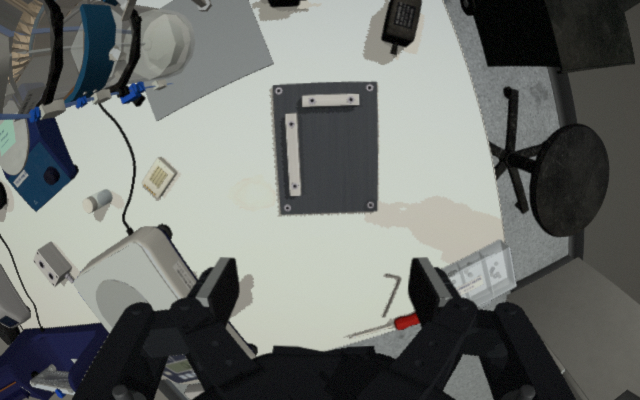

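```bash
cat >> h.py <<'E'
def wproj(P,pos,rot):
    i=bot.camera_info('wrist');f=200/np.tan(np.radians(i['vfov'])/2)
    T=np.linalg.inv(np.array(i['tool_from_camera']))
    t=(np.atleast_2d(P)-pos)@R.from_quat(rot).as_matrix()
    c=t@T[:3,:3].T+T[:3,3]
    rr=np.hypot(c[:,0],c[:,1]); th=np.arctan2(rr,c[:,2])
    return np.c_[i['cx']+f*th*c[:,0]/rr, i['cy']+f*th*c[:,1]/rr]
E
python3 - <<'E'
from h import *
bot.camera('wrist')
o=bot.get_obs();p,d=snap('wrist','w2.png');print(o['eef_pos'],o['joint_vel'].round(3),o['ft_force'])
cv2.imwrite('pics/w2c.png',cv2.resize(p[70:225,260:395,::-1],None,fx=4,fy=4,interpolation=cv2.INTER_CUBIC)[:600])
E
```

```text
[ 0.50020126 -0.30609076  0.22317377] [-0.051 -0.025 -0.035  0.011 -0.034 -0.061] [-0.14193454  0.06756089  0.39149589]
```

View pics/w2c.png

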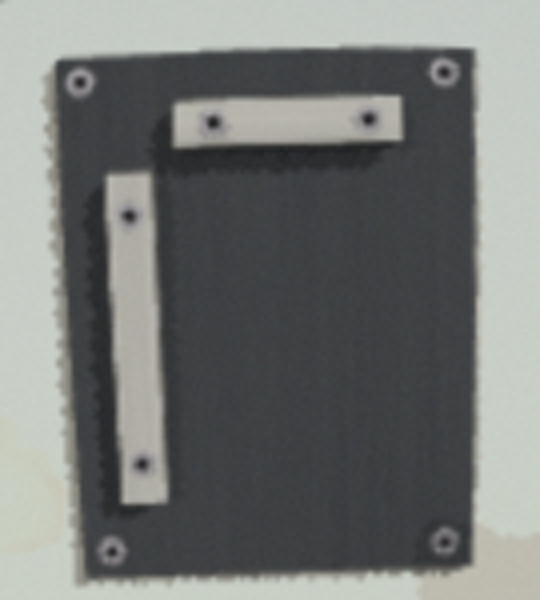

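```bash
cat > fit.py <<'E'
from h import *
from scipy.optimize import least_squares
z=np.load('pics/w2.npz')
M=np.array([[85,65,8],[85,-65,8],[-85,65,8],[-85,-65,8],[69,28,22],[69,-40,22],[55,28,22],[55,-40,22],[48,49,22],[48,35,22],[-55,49,22],[-55,35,22]])/1e3
U=np.array([[58,62],[474,49],[85,578],[470,566],[172,103],[402,96],[175,147],[403,139],[106,174],[152,172],[122,503],[167,501]])/4+[260,70]
def W(p,M): 
    c,s=np.cos(p[2]),np.sin(p[2]); return np.c_[p[0]+c*M[:,0]-s*M[:,1],p[1]+s*M[:,0]+c*M[:,1],M[:,2]+(p[3] if len(p)>3 else 0)]
for x0 in ([.527,-.32,-.33],[.527,-.32,-.33,0]):
    r=least_squares(lambda p:(wproj(W(p,M),z['pos'],z['rot'])-U).ravel(),x0,loss='soft_l1')
    print(r.x,np.degrees(r.x[2]),'rms px',np.sqrt(np.mean(r.fun**2))); 
    p=r.x
    print(W(p,np.array([[20,15,8.]])/1e3))
E
python3 fit.py; python3 - <<'E'
from h import *
o=bot.get_obs();print(R.from_quat(o['tool_rot']).as_matrix().round(4))
E
```

```text
[ 0.52127445 -0.32124031 -0.33077005] -18.951728008291752 rms px 0.45223629385857517
[[ 0.54506187 -0.31354885  0.008     ]]
[ 0.52106177 -0.32110484 -0.33097341 -0.00289107] -18.9633795318125 rms px 0.31508164596663885
[[ 0.54485075 -0.31341822  0.00510893]]
[[ 9.363e-01 -3.512e-01 -1.000e-04]
 [-3.512e-01 -9.363e-01 -2.700e-03]
 [ 8.000e-04  2.600e-03 -1.000e+00]]
```

>>> move_arm(series=[[[-1,2,0,0,0,8.5,1],[-1,2,0,0,0,8.5,1],[-1,2,0,0,0,8.5,1],[-1,2,0,0,0,8.5,1],[0,2,0,0,0,8.5,1]]])

```text
clock: 2.35
eef_pos: [0.4528, -0.2093, 0.2222]
tool_rot: [0.981, 0.195, -0.001, 0.002]
ft_force: [-1.2, 0.2, 0.6]
grip_width: 0.0856
```

>>> move_arm(series=[[[0,2,0,0,0,8.5,1],[0,2,0,0,0,8.5,1],[0,2,0,0,0,8.5,1],[0,2,0,0,0,8.5,1],[0,2,0,0,0,8.5,1]]])

```text
clock: 2.85
eef_pos: [0.4471, -0.1103, 0.2235]
tool_rot: [0.841, 0.541, 0.0, 0.003]
ft_force: [0.0, -0.1, 0.4]
grip_width: 0.0853
```

>>> move_arm(series=[[[0,2,0,0,0,8.5,1],[0,2,0,0,0,8.5,1],[0,2,0,0,0,8.5,1],[0,2,0,0,0,8.5,1],[0,2,0,0,0,8.5,1]]])

```text
clock: 3.35
eef_pos: [0.4431, -0.0116, 0.2248]
tool_rot: [0.585, 0.811, 0.001, 0.004]
ft_force: [-0.6, -0.2, 0.1]
grip_width: 0.0852
```

>>> move_arm(series=[[[1,2,0,0,0,8.5,1],[1,2,0,0,0,8.5,1],[1,2,0,0,0,8.5,1],[1,2,0,0,0,8.5,1],[1,2,0,0,0,8.5,1]]])

```text
clock: 3.85
eef_pos: [0.4909, 0.0863, 0.2265]
tool_rot: [0.247, 0.969, 0.002, 0.005]
ft_force: [0.1, -0.5, 0.1]
grip_width: 0.0856
```

```bash
python3 - <<'E'
from h import *
o=bot.get_obs();print(o['clock'],o['eef_pos'],o['joint_pos'].round(2),o['ft_force'],R.from_quat(o['tool_rot']).as_matrix().round(3))
E
```

```text
3.85 [0.49089707 0.086327   0.22650923] [ 0.17  0.22  0.04  1.38 -0.    0.67] [ 0.06769991 -0.51355681  0.09329212] [[-0.878  0.478  0.01 ]
 [ 0.478  0.878  0.001]
 [-0.008  0.006 -1.   ]]
```

>>> move_arm(series=[[[0.8,3,0,0,0,8.5,1],[0.8,3,0,0,0,8.5,1],[0.8,3,0,0,0,8.5,1],[0.8,3,0,0,0,8.5,1],[0.8,3,0,0,0,8.5,1]]])

```text
clock: 4.35
eef_pos: [0.532, 0.2337, 0.2279]
tool_rot: [-0.125, 0.992, 0.003, 0.005]
ft_force: [0.3, -0.6, 0.5]
grip_width: 0.0855
```

>>> move_arm(series=[[[0,0,-1,0,0,5,1],[0,0,0,0,0,0,1],[0,0,0,0,0,0,1],[0,0,0,0,0,0,1],[0,0,0,0,0,0,1]]])

```text
clock: 4.85
eef_pos: [0.5328, 0.2323, 0.2184]
tool_rot: [-0.169, 0.986, 0.003, 0.005]
ft_force: [0.3, -0.7, 0.1]
grip_width: 0.0853
```

```bash
python3 - <<'E'
from h import *
o=bot.get_obs();print(o['clock'],o['eef_pos'],o['joint_pos'].round(2),o['joint_vel'].round(3),R.from_quat(o['tool_rot']).as_matrix().round(3))
p,d=snap('wrist','w3.png')
print([(r['at'],r['confidence']) for t in ['manifold','barb_tip'] for r in bot.find_in('wrist',t)])
E
```

```text
4.85 [0.5328499  0.23230923 0.21840824] [0.41 0.39 0.26 1.43 0.   0.07] [-0.011 -0.008 -0.004  0.003 -0.002  0.006] [[-0.943 -0.332  0.009]
 [-0.332  0.943  0.007]
 [-0.011  0.003 -1.   ]]
[([0.5271, 0.2391, 0.0409], 0.8), ([0.5305, 0.2419, 0.0424], 0.89), ([0.571, -0.0803, 0.0197], 0.58)]
```

View pics/w3.png

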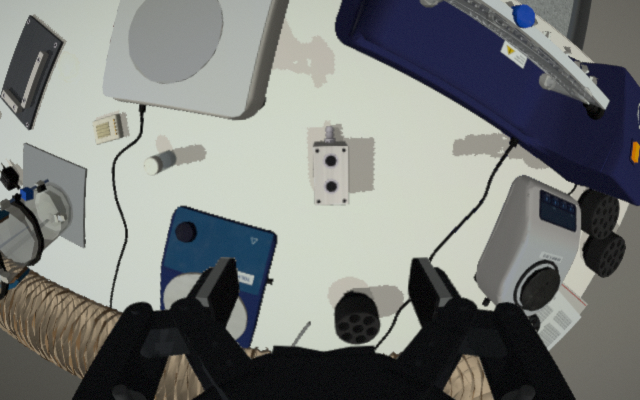

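```bash
python3 - <<'E'
from h import *
p=np.load('pics/w3.npz')['p']
cv2.imwrite('pics/w3c.png',cv2.resize(p[115:215,295:380,::-1],None,fx=6,fy=6,interpolation=cv2.INTER_CUBIC))
E
```

```text
(no output)
```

View pics/w3c.png

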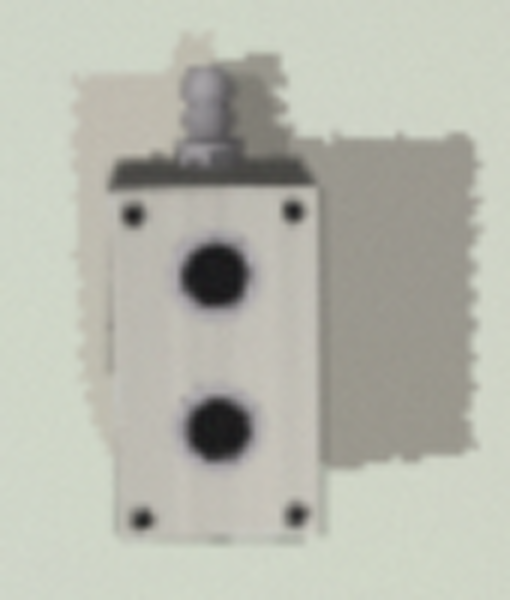

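```bash
python3 - <<'E'
from h import *
from scipy.optimize import least_squares
z=np.load('pics/w3.npz')
M=np.array([[-35,-20,44],[-35,20,44],[35,-20,44],[35,20,44],[-55,0,18]])/1e3
U=np.array([[110,188],[316,188],[117,540],[322,537],[205,66]])/6+[295,115]
def W(p,M): 
    c,s=np.cos(p[2]),np.sin(p[2]); return np.c_[p[0]+c*M[:,0]-s*M[:,1],p[1]+s*M[:,0]+c*M[:,1],M[:,2]]
r=least_squares(lambda p:(wproj(W(p,M),z['pos'],z['rot'])-U).ravel(),[.53,.238,.35])
print(r.x,np.degrees(r.x[2]),r.fun.round(2)); 
Rm=R.from_quat(z['rot']); m=Rm.as_matrix(); print('tool yaw',np.degrees(np.arctan2(m[1,0],m[0,0])))
des=np.array([[-np.cos(r.x[2]),-np.sin(r.x[2]),0],[-np.sin(r.x[2]),np.cos(r.x[2]),0],[0,0,-1]]).T
des=np.c_[[-np.cos(r.x[2]),-np.sin(r.x[2]),0],[-np.sin(r.x[2]),np.cos(r.x[2]),0],[0,0,-1]]
print('rotvec',(R.from_matrix(des)*Rm.inv()).as_rotvec(degrees=True)); print('shift cm',(np.array([r.x[0],r.x[1],.015])-z['pos'])*100)
E
```

```text
[0.53312988 0.24147375 0.36159845] 20.718065001080866 [-0.77 -0.04  0.6  -0.81  0.04  0.45 -0.22  0.14  0.37  0.34]
tool yaw -160.58416272528106
rotvec [-0.39601559  0.52199175  1.30115964]
shift cm [  0.02799887   0.91645199 -20.34082431]
```

>>> move_arm(series=[[[0,0.9,-2,-0.4,0.5,1.3,1],[0,0,-3,0,0,0,1],[0,0,-3,0,0,0,1],[0,0,-2,0,0,0,1],[0,0,-2,0,0,0,1]]])

```text
clock: 5.5
eef_pos: [0.5341, 0.2448, 0.0935]
tool_rot: [-0.183, 0.983, 0.001, 0.003]
ft_force: [0.2, 0.4, 0.6]
grip_width: 0.0854
```

```bash
cat > st.py <<'E'
from h import *
import sys
o=bot.get_obs();m=R.from_quat(o['tool_rot'])
y=np.radians(float(sys.argv[1]))
des=np.c_[[-np.cos(y),-np.sin(y),0],[-np.sin(y),np.cos(y),0],[0,0,-1]]
print(round(float(o['clock']),2),'pos',o['eef_pos'].round(4),'rotvec to go',(R.from_matrix(des)*m.inv()).as_rotvec(degrees=True).round(2),'F',o['ft_force'].round(1),'M',o['ft_torque'].round(2),'w',round(float(o['grip_width']),4),'q',o['joint_pos'].round(2),'qd',np.abs(o['joint_vel']).max().round(3))
E
python3 st.py 20.72
```

```text
5.5 pos [0.5341 0.2448 0.0935] rotvec to go [-0.17  0.33 -0.31] F [0.2 0.4 0.6] M [ 0.01 -0.02 -0.03] w 0.0854 q [0.43 0.47 0.05 1.14 0.   0.06] qd 0.502
```

>>> move_arm(series=[[[-0.1,-0.3,-2,-0.1,0.3,-0.3,1],[0,0,-2,0,0,0,1],[0,0,-2,0,0,0,1],[0,0,-1,0,0,0,1],[0,0,0,0,0,0,1]]])

```text
clock: 6.0
eef_pos: [0.5256, 0.2419, 0.0093]
tool_rot: [-0.183, 0.983, -0.001, -0.008]
ft_force: [-0.4, 0.0, -0.6]
grip_width: 0.0852
```

```bash
python3 st.py 20.72
```

```text
6.0 pos [0.5256 0.2419 0.0093] rotvec to go [ 0.28 -0.85 -0.34] F [-0.4  0.  -0.6] M [ 0.03 -0.03 -0.04] w 0.0852 q [ 0.43  0.55 -0.05  0.98  0.    0.06] qd 0.008
```

>>> move_arm(series=[[[0.7,0,0.6,0.3,-0.8,-0.3,1],[0,0,0,0,0,0,1],[0,0,0,0,0,0,1],[0,0,0,0,0,0,1],[0,0,0,0,0,0,1]]])

```text
clock: 6.5
eef_pos: [0.5357, 0.2435, 0.0191]
tool_rot: [-0.18, 0.984, 0.001, 0.003]
ft_force: [-1.1, 0.1, 0.4]
grip_width: 0.0854
```

```bash
python3 st.py 20.72; python3 -c "
from h import *
snap('wrist','w4.png')"
```

```text
6.5 pos [0.5357 0.2435 0.0191] rotvec to go [-0.19  0.35 -0.06] F [-1.1  0.1  0.4] M [0.01 0.01 0.01] w 0.0854 q [ 0.43  0.54 -0.04  0.98  0.    0.06] qd 0.011
```

View pics/w4.png

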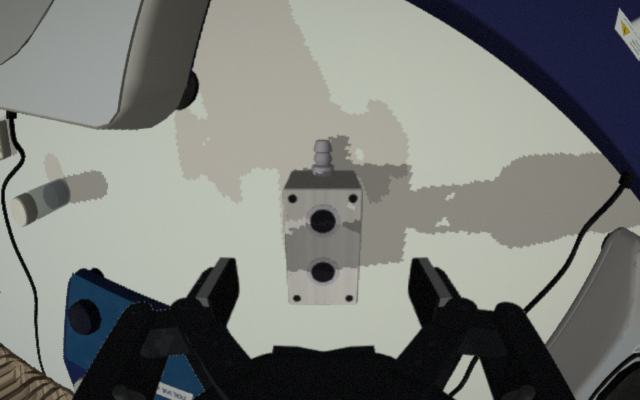

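>>> move_arm(series=[[[-0.1,-0.1,-0.4,-0.1,0.2,0,1],[0,0,0,0,0,0,1],[0,0,0,0,0,0,1],[0,0,0,0,0,0,1],[0,0,0,0,0,0,1]]])

```text
clock: 7.05
eef_pos: [0.5347, 0.2424, 0.015]
tool_rot: [-0.18, 0.984, 0.001, 0.001]
ft_force: [0.3, -1.2, -0.3]
grip_width: 0.0854
```

```bash
python3 st.py 20.72
```

```text
7.05 pos [0.5347 0.2424 0.015 ] rotvec to go [-0.1   0.15 -0.05] F [ 0.3 -1.2 -0.3] M [ 0.04  0.02 -0.06] w 0.0854 q [ 0.43  0.55 -0.05  0.97  0.    0.06] qd 0.002
```

Good. Close the fingers.

>>> move_arm(series=[[[0,0,0,0,0,0,0],[0,0,0,0,0,0,0],[0,0,0,0,0,0,0],[0,0,0,0,0,0,0],[0,0,0,0,0,0,0]]])

```text
clock: 7.55
eef_pos: [0.5351, 0.2425, 0.0153]
tool_rot: [-0.18, 0.984, 0.001, 0.002]
ft_force: [-0.3, -1.2, 1.3]
grip_width: 0.0124
```

>>> move_arm(series=[[[0,0,0,0,0,0,0],[0,0,0,0,0,0,0],[0,0,0,0,0,0,0],[0,0,0,0,0,0,0],[0,0,0,0,0,0,0]]])

```text
clock: 8.05
eef_pos: [0.5348, 0.2425, 0.0151]
tool_rot: [-0.18, 0.984, 0.001, 0.002]
ft_force: [0.8, 0.3, -0.0]
grip_width: 0.0002
```

```bash
python3 st.py 20.72; python3 -c "
from h import *
snap('wrist','w5.png')"
```

```text
8.05 pos [0.5348 0.2425 0.0151] rotvec to go [-0.1   0.16 -0.06] F [ 0.8  0.3 -0. ] M [-0.03  0.    0.02] w 0.0002 q [ 0.43  0.55 -0.05  0.97  0.    0.06] qd 0.002
```

View pics/w5.png

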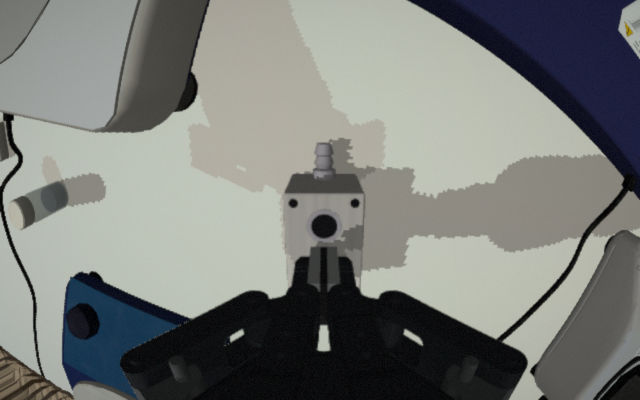

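```bash
python3 - <<'E'
from h import *
p,d=snap('side','s5.png')
z=np.load('pics/w5.npz');D=z['d'];i=bot.camera_info('wrist');f=200/np.tan(np.radians(i['vfov'])/2)
for (u,v) in [(305,215),(345,215),(300,245),(322,255),(315,262),(322,280),(323,300),(250,100),(420,160),(322,155)]:
    x,y=u-i['cx'],v-i['cy'];r=np.hypot(x,y);th=r/f;zc=D[v,u]
    c=np.array([np.tan(th)*x/r*zc,np.tan(th)*y/r*zc,zc,1])
    t=np.array(i['tool_from_camera'])@c
    w=R.from_quat(z['rot']).as_matrix()@t[:3]+z['pos']
    print((u,v),zc,'tool',t[:3].round(4),'world',w.round(4))
cv2.imwrite('pics/s5c.png',cv2.resize(p[150:330,180:420,::-1],None,fx=3.3,fy=3.3,interpolation=cv2.INTER_CUBIC))
E
```

```text
(305, 215) 0.15195863 tool [ 0.0259 -0.0098 -0.0286] world [0.514  0.2241 0.0436]
(345, 215) 0.15118024 tool [ 0.0261  0.0098 -0.0293] world [0.5068 0.2423 0.0444]
(300, 245) 0.15605901 tool [ 0.0099 -0.0127 -0.0294] world [0.5299 0.2271 0.0445]
(322, 255) 0.14467236 tool [ 0.0104 -0.0014 -0.0412] world [0.5255 0.2374 0.0563]
(315, 262) 0.13715473 tool [ 0.0109 -0.0045 -0.049 ] world [0.5261 0.2343 0.0641]
(322, 280) 0.12261115 tool [ 0.0109 -0.0013 -0.0643] world [0.5249 0.2373 0.0794]
(323, 300) 0.123618945 tool [ 0.0021 -0.0009 -0.066 ] world [0.533  0.2407 0.0812]
(250, 100) 0.17669755 tool [ 0.0832 -0.045   0.0159] world [ 0.4731  0.1709 -0.001 ]
(420, 160) 0.18765594 tool [0.0462 0.0602 0.0155] world [ 0.4703  0.2824 -0.0005]
(322, 155) 0.17116196 tool [ 0.051  -0.0015 -0.0003] world [0.4877 0.223  0.0153]
```

View pics/s5c.png

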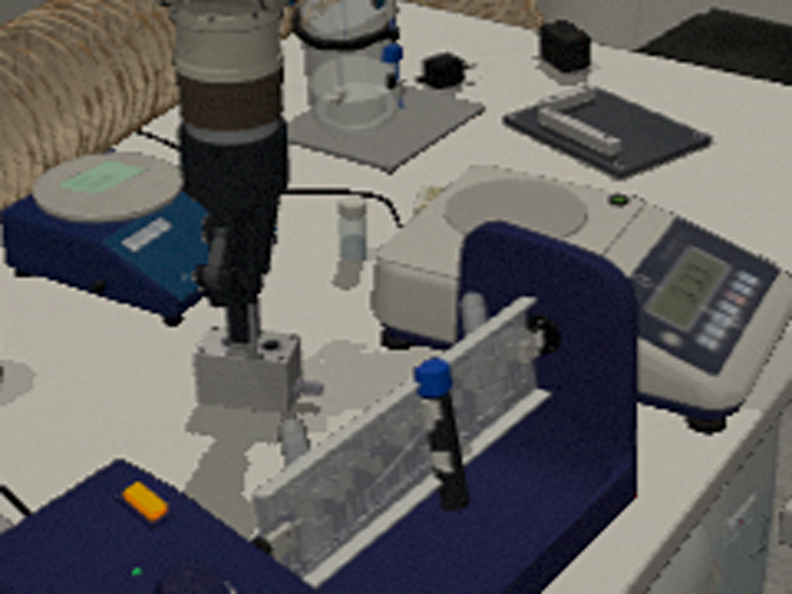

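>>> move_arm(series=[[[0,0,1,0,0,0,0],[0,0,1.5,0,0,0,0],[0,0,1.5,0,0,0,0],[0,0,1,0,0,0,0],[0,0,0,0,0,0,0]]])

```text
clock: 8.65
eef_pos: [0.5346, 0.2424, 0.0688]
tool_rot: [-0.18, 0.984, 0.001, 0.001]
ft_force: [0.4, -0.4, -0.2]
grip_width: -0.0001
```

```bash
python3 st.py 20.72; python3 -c "
from h import *
p,d=snap('wrist','w6.png')
p2,_=snap('side','s6.png')
a=cv2.resize(p2[180:300,200:360,::-1],None,fx=4,fy=4,interpolation=cv2.INTER_CUBIC)
cv2.imwrite('pics/s6c.png',a)"
```

```text
8.65 pos [0.5346 0.2424 0.0688] rotvec to go [-0.1   0.15 -0.06] F [ 0.4 -0.4 -0.2] M [-0.02 -0.04  0.01] w -0.0001 q [0.43 0.49 0.02 1.09 0.   0.06] qd 0.009
```

View pics/w6.png

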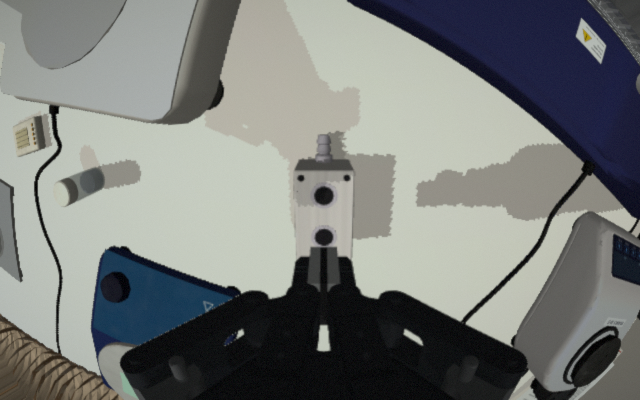

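View pics/s6c.png

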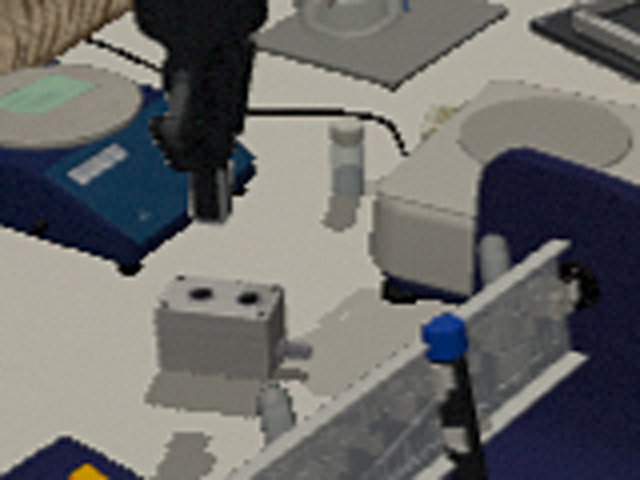

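```bash
python3 - <<'E'
from h import *
z=np.load('pics/s6.npz');P=cloud('side',z['d'])
m=(np.hypot(P[...,0]-.5346,P[...,1]-.2424)<.04)&(P[...,2]>.055)&(z['d']>0)
q=P[m];print('lowest',np.sort(q[:,2])[:15].round(3),q[np.argsort(q[:,2])[:5]].round(3))
for v in range(215,240,2): print(v,P[v,250:258:3].round(3).tolist())
z=np.load('pics/w6.npz');D=z['d'];i=bot.camera_info('wrist');f=200/np.tan(np.radians(i['vfov'])/2)
for v in range(236,275,3):
    u=316;x,y=u-i['cx'],v-i['cy'];r=np.hypot(x,y);th=r/f;zc=D[v,u]
    t=np.array(i['tool_from_camera'])@np.array([np.tan(th)*x/r*zc,np.tan(th)*y/r*zc,zc,1]);print(v,zc,t[:3].round(4))
E
```

```text
lowest [0.098 0.099 0.099 0.1   0.1   0.101 0.101 0.101 0.103 0.104 0.104 0.104
 0.105 0.105 0.105] [[0.54  0.25  0.098]
 [0.537 0.249 0.099]
 [0.533 0.247 0.099]
 [0.53  0.247 0.1  ]
 [0.534 0.25  0.1  ]]
215 [[0.508, 0.28, 0.173], [0.521, 0.253, 0.158], [0.527, 0.236, 0.149]]
217 [[0.509, 0.279, 0.168], [0.522, 0.253, 0.153], [0.523, 0.242, 0.147]]
219 [[0.507, 0.281, 0.164], [0.516, 0.261, 0.153], [0.521, 0.244, 0.144]]
221 [[0.514, 0.274, 0.154], [0.514, 0.264, 0.149], [0.525, 0.24, 0.135]]
223 [[0.529, 0.257, 0.137], [0.515, 0.262, 0.143], [0.525, 0.24, 0.13]]
225 [[0.533, 0.252, 0.128], [0.525, 0.251, 0.13], [0.525, 0.24, 0.125]]
227 [[0.532, 0.254, 0.124], [0.522, 0.255, 0.127], [0.524, 0.242, 0.121]]
229 [[0.534, 0.252, 0.117], [0.524, 0.253, 0.121], [0.522, 0.244, 0.117]]
231 [[0.533, 0.253, 0.113], [0.527, 0.25, 0.113], [0.523, 0.244, 0.112]]
233 [[0.532, 0.256, 0.109], [0.524, 0.253, 0.11], [0.522, 0.246, 0.108]]
235 [[0.537, 0.249, 0.099], [0.53, 0.247, 0.1], [0.635, 0.11, 0.002]]
237 [[0.641, 0.129, 0.003], [0.637, 0.121, -0.0], [0.628, 0.119, 0.002]]
239 [[0.637, 0.134, 0.0], [0.628, 0.132, 0.002], [0.623, 0.125, 0.001]]
236 0.21337998 [-0.0092 -0.0059  0.0246]
239 0.2138043 [-0.0113 -0.0059  0.0244]
242 0.215243 [-0.0139 -0.006   0.0251]
245 0.21539868 [-0.016  -0.006   0.0245]
248 0.15123536 [ 0.0106 -0.0044 -0.0343]
251 0.14896007 [ 0.0103 -0.0044 -0.0368]
254 0.14466114 [ 0.0109 -0.0043 -0.0411]
257 0.14183894 [ 0.0108 -0.0042 -0.0441]
260 0.13898613 [ 0.0109 -0.0041 -0.0471]
263 0.13735572 [ 0.0103 -0.0041 -0.0489]
266 0.0 [ 0.0783 -0.0007 -0.1713]
269 0.1315134 [ 0.0107 -0.004  -0.055 ]
272 0.1293403 [ 0.0106 -0.0039 -0.0573]
```

The stated TCP disagrees with both cameras: the real fingertips sit about 31–33 mm behind it along the fingers, so the fingers shut above the block. Lateral centring is right and nothing was moved. I'll reopen and go correspondingly lower.

>>> move_arm(series=[[[0,0,0,0,0,0,1],[0,0,0,0,0,0,1],[0,0,0,0,0,0,1],[0,0,0,0,0,0,1],[0,0,0,0,0,0,1]]])

```text
clock: 9.25
eef_pos: [0.5316, 0.241, 0.0641]
tool_rot: [-0.18, 0.984, -0.0, -0.003]
ft_force: [0.0, -0.5, -0.2]
grip_width: 0.0721
```

>>> move_arm(series=[[[0,0,0,0,0,0,1],[0,0,-1.5,0,0,0,1],[0,0,-1.5,0,0,0,1],[0,0,-1,0,0,0,1],[0,0,0,0,0,0,1]]])

```text
clock: 9.75
eef_pos: [0.5321, 0.2413, 0.0233]
tool_rot: [-0.18, 0.984, -0.0, -0.002]
ft_force: [-1.1, -0.1, -0.0]
grip_width: 0.0853
```

```bash
python3 st.py 20.72
```

```text
9.75 pos [0.5321 0.2413 0.0233] rotvec to go [ 0.06 -0.2  -0.06] F [-1.1 -0.1 -0. ] M [0.03 0.05 0.02] w 0.0853 q [ 0.43  0.54 -0.04  1.    0.    0.06] qd 0.015
```

>>> move_arm(series=[[[0.1,0,-1.4,0,-0.2,0,1],[0,0,-1.4,0,0,0,1],[0,0,-0.8,0,0,0,1],[0,0,0,0,0,0,1],[0,0,0,0,0,0,1]]])

```text
clock: 10.25
eef_pos: [0.535, 0.2421, -0.0114]
tool_rot: [-0.18, 0.984, -0.0, 0.002]
ft_force: [-0.3, 0.4, -0.2]
grip_width: 0.0855
```

```bash
python3 st.py 20.72; python3 -c "
from h import *
p,d=snap('wrist','w7.png')"
```

```text
10.25 pos [ 0.535   0.2421 -0.0114] rotvec to go [-0.02  0.19 -0.05] F [-0.3  0.4 -0.2] M [ 0.04 -0.01 -0.03] w 0.0855 q [ 0.43  0.58 -0.07  0.92 -0.    0.06] qd 0.003
```

View pics/w7.png

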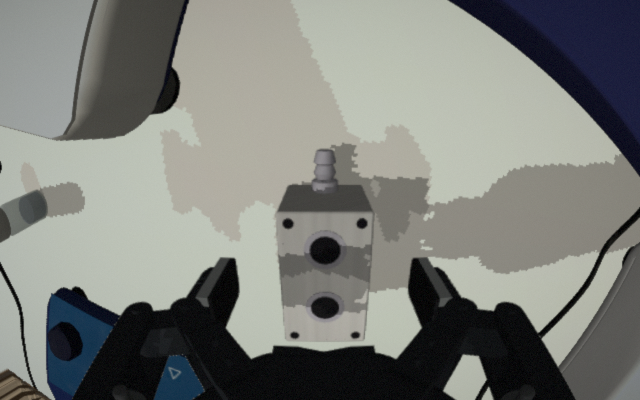

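>>> move_arm(series=[[[-0.1,0,-0.6,0,0.2,0,1],[0,0,0,0,0,0,1],[0,0,0,0,0,0,1],[0,0,0,0,0,0,0],[0,0,0,0,0,0,0]]])

```text
clock: 10.8
eef_pos: [0.5354, 0.2428, -0.0157]
tool_rot: [-0.18, 0.984, 0.001, 0.002]
ft_force: [-0.6, 0.9, -0.3]
grip_width: 0.0587
```

>>> move_arm(series=[[[0,0,0,0,0,0,0],[0,0,0,0,0,0,0],[0,0,0,0,0,0,0],[0,0,0,0,0,0,0],[0,0,0,0,0,0,0]]])

```text
clock: 11.3
eef_pos: [0.5357, 0.243, -0.0153]
tool_rot: [-0.18, 0.984, 0.001, 0.002]
ft_force: [0.4, -0.2, 0.9]
grip_width: 0.0391
```

```bash
python3 st.py 20.72; python3 -c "
from h import *
p,d=snap('wrist','w8.png')
p2,_=snap('side','s8.png')
a=cv2.resize(p2[180:300,200:360,::-1],None,fx=4,fy=4,interpolation=cv2.INTER_CUBIC)
cv2.imwrite('pics/s8c.png',a)"
```

```text
11.3 pos [ 0.5357  0.243  -0.0153] rotvec to go [-0.14  0.21 -0.06] F [ 0.4 -0.2  0.9] M [-0.06  0.04  0.01] w 0.0391 q [ 0.43  0.58 -0.08  0.91  0.    0.06] qd 0.001
```

View pics/w8.png

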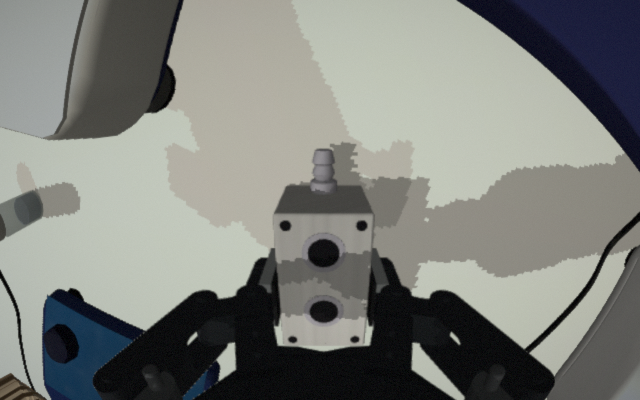

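View pics/s8c.png

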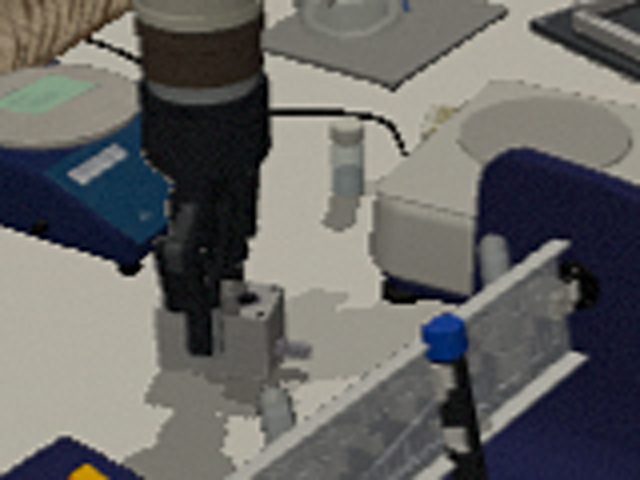

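>>> move_arm(series=[[[0,0,1,0,0,0,0],[0,0,2,0,0,0,0],[0,0,3,0,0,0,0],[0,0,3,0,0,0,0],[0,0,3,0,0,0,0]]])

```text
clock: 11.9
eef_pos: [0.5278, 0.2393, 0.1019]
tool_rot: [-0.18, 0.984, -0.002, -0.007]
ft_force: [-0.1, -0.1, -1.9]
grip_width: 0.0392
```

```bash
python3 st.py 20.72; python3 -c "
from h import *
p,d=snap('wrist','w9.png')
cv2.imwrite('pics/w9c.png',cv2.resize(p[135:365,225:425,::-1],None,fx=2.6,fy=2.6,interpolation=cv2.INTER_CUBIC))
p2,_=snap('side','s9.png')
a=cv2.resize(p2[130:280,200:360,::-1],None,fx=4,fy=4,interpolation=cv2.INTER_CUBIC)
cv2.imwrite('pics/s9c.png',a)"
```

```text
11.9 pos [0.5278 0.2393 0.1019] rotvec to go [ 0.33 -0.8  -0.05] F [-0.1 -0.1 -1.9] M [ 0.01 -0.05 -0.  ] w 0.0392 q [0.43 0.47 0.07 1.19 0.   0.06] qd 0.715
```

View pics/s9c.png

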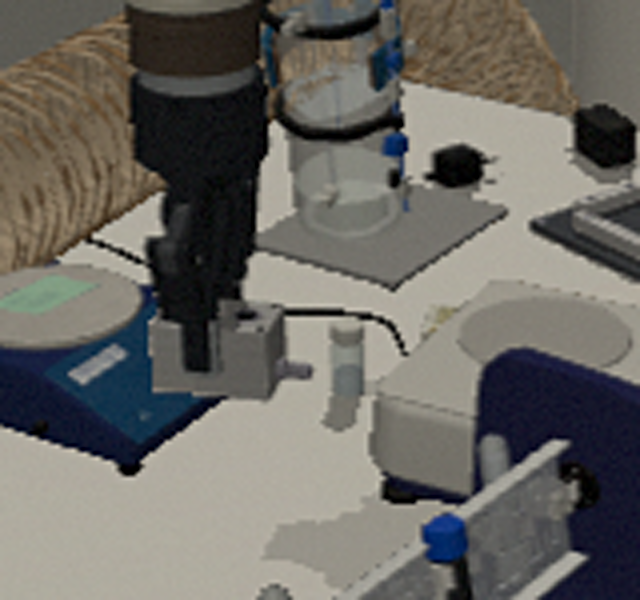

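View pics/w9c.png

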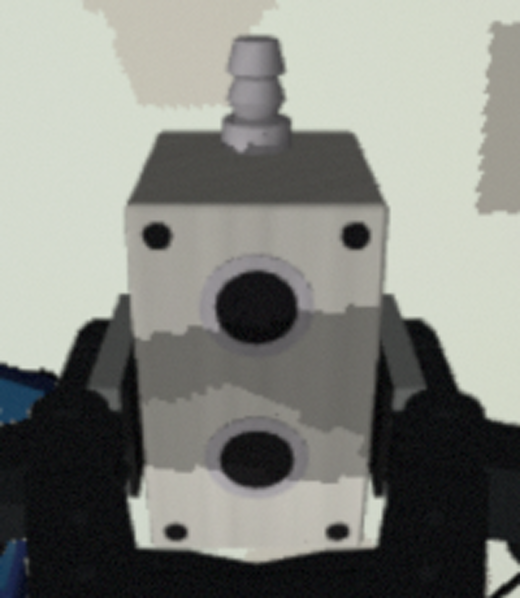

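```bash
python3 - <<'E'
from h import *
from scipy.optimize import least_squares
z=np.load('pics/s9.npz');P=cloud('side',z['d'])
for u in (246,249,252): 
    print(u,[ (v,P[v,u].round(3).tolist()) for v in range(216,232,1)][::2])
# block in tool frame from w9 (tool yaw etc. treat tool as block frame)
z=np.load('pics/w9.npz')
U=np.array([[125,206],[387,206],[150,546],[363,546]])/2.6+[225,135]
M=np.array([[-35,-20,44],[-35,20,44],[35,-20,44],[35,20,44]])/1e3
def T(p): # p: tool x,y, yaw, z of underside in tool coords ; block x=-tool x
    c,s=np.cos(p[2]),np.sin(p[2]); X=-(c*M[:,0]-s*M[:,1]);Y=(s*M[:,0]+c*M[:,1]); return np.c_[p[0]+X,p[1]+Y,p[3]-M[:,2]]
I=[0,0,0,1]
r=least_squares(lambda p:(wproj(T(p),np.zeros(3),I)-U).ravel(),[0,0,0,.015])
print(r.x,r.fun.round(2))
E
```

```text
246 [(216, [0.526, 0.272, 0.162]), (218, [0.526, 0.273, 0.158]), (220, [0.525, 0.275, 0.154]), (222, [0.527, 0.272, 0.147]), (224, [0.534, 0.265, 0.137]), (226, [0.536, 0.263, 0.13]), (228, [0.648, 0.135, 0.032]), (230, [0.64, 0.145, 0.032])]
249 [(216, [0.518, 0.272, 0.164]), (218, [0.519, 0.271, 0.159]), (220, [0.521, 0.269, 0.152]), (222, [0.523, 0.267, 0.146]), (224, [0.529, 0.26, 0.136]), (226, [0.527, 0.263, 0.132]), (228, [0.529, 0.261, 0.125]), (230, [0.641, 0.131, 0.025])]
252 [(216, [0.518, 0.262, 0.16]), (218, [0.517, 0.263, 0.156]), (220, [0.516, 0.265, 0.152]), (222, [0.516, 0.265, 0.147]), (224, [0.518, 0.263, 0.14]), (226, [0.522, 0.258, 0.132]), (228, [0.524, 0.256, 0.125]), (230, [0.638, 0.122, 0.022])]
[ 1.79809069e-03 -7.03607109e-04 -9.79149684e-05 -1.34102006e-02] [-0.23 -0.07  0.28 -0.18  0.87  0.19 -0.93  0.1 ]
```

>>> move_arm(series=[[[-1,-2,1.5,0,0,-2,0],[-1.5,-3,0.5,0,0,-2,0],[-1.5,-3,0,0,0,-2,0],[-1,-3,0,0,0,-2,0],[-1,-3,0,0,0,-2,0]]])

```text
clock: 12.5
eef_pos: [0.4683, 0.1002, 0.1229]
tool_rot: [-0.094, 0.996, 0.0, -0.003]
ft_force: [0.4, 0.3, -2.5]
grip_width: 0.0391
```

>>> move_arm(series=[[[0,-3,0,0,0,-2,0],[0,-3,0,0,0,-2,0],[0,-3,0,0,0,-2,0],[0,-3,0,0,0,-2,0],[0,-3,0,0,0,-2,0]]])

```text
clock: 13.0
eef_pos: [0.4605, -0.0557, 0.1178]
tool_rot: [-0.004, 1.0, 0.001, -0.009]
ft_force: [0.3, -0.2, -2.5]
grip_width: 0.039
```

>>> move_arm(series=[[[0,-3,0,0,0,-2,0],[0,-3,0,0,0,-2,0],[0,-3,0,0,0,-2,0],[0,-3,0,0,0,-2,0],[0.5,-3,0,0,0,-2,0]]])

```text
clock: 13.5
eef_pos: [0.4594, -0.2104, 0.1122]
tool_rot: [0.087, 0.996, 0.003, -0.014]
ft_force: [0.5, -0.1, -2.4]
grip_width: 0.0391
```

```bash
python3 st.py -18.95
```

```text
13.5 pos [ 0.4594 -0.2104  0.1122] rotvec to go [-0.61 -1.48 -8.97] F [ 0.5 -0.1 -2.4] M [-0.06 -0.13  0.01] w 0.0391 q [-0.43  0.33 -0.11  1.15 -0.   -0.25] qd 0.532
```

>>> move_arm(series=[[[1.8,-2.4,0,-0.1,-0.3,-2.2,0],[1.8,-2.4,0,-0.1,-0.3,-2.2,0],[1.8,-2.4,0,-0.1,-0.3,-2.2,0],[1.4,-1.8,0,-0.1,-0.2,-1.8,0],[0,0,0,0,0,0,0]]])

```text
clock: 14.0
eef_pos: [0.5244, -0.3068, 0.1049]
tool_rot: [0.166, 0.986, 0.003, -0.008]
ft_force: [-0.1, 0.8, -2.3]
grip_width: 0.039
```

```bash
python3 st.py -18.95
```

```text
14.0 pos [ 0.5244 -0.3068  0.1049] rotvec to go [-0.49 -0.85  0.2 ] F [-0.1  0.8 -2.3] M [-0.01 -0.04 -0.  ] w 0.039 q [-0.53  0.52  0.16  1.23 -0.   -0.19] qd 0.049
```

>>> move_arm(series=[[[1.1,-1.2,-1,-0.5,-0.8,0.2,0],[0,0,-2,0,0,0,0],[0,0,-2,0,0,0,0],[0,0,-1,0,0,0,0],[0,0,0,0,0,0,0]]])

```text
clock: 14.5
eef_pos: [0.533, -0.3175, 0.0368]
tool_rot: [0.164, 0.987, 0.001, -0.003]
ft_force: [-0.4, 1.6, -2.8]
grip_width: 0.0394
```

```bash
python3 st.py -18.95;python3 -c "
from h import *
p,d=snap('wrist','w10.png')"
```

```text
14.5 pos [ 0.533  -0.3175  0.0368] rotvec to go [-0.16 -0.35 -0.12] F [-0.4  1.6 -2.8] M [-0.01  0.03  0.07] w 0.0394 q [-0.54  0.59  0.1   1.08 -0.   -0.21] qd 0.006
```

View pics/w10.png

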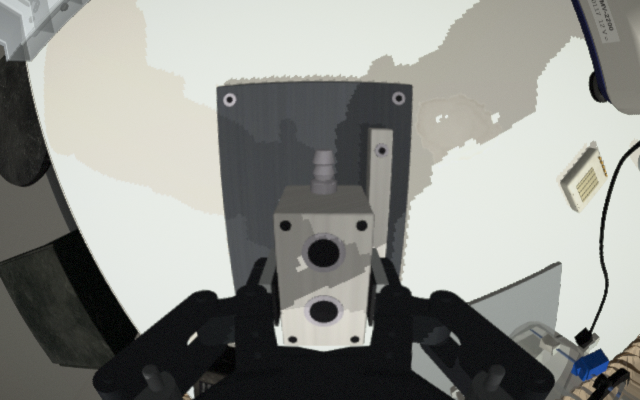

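```bash
cat > fit2.py <<'E'
from h import *
from scipy.optimize import least_squares
from fit import W
z=np.load('pics/w10.npz')
M=np.array([[-85,65,8],[-85,-65,8],[-55,49,22],[-55,35,22]])/1e3
U=np.array([[411.5,87],[217,86],[392,129],[369,129]])
p0=[.52127,-.32124,-.33077]
print('pred',wproj(W(p0,M),z['pos'],z['rot']).round(1).tolist())
r=least_squares(lambda p:(wproj(W(p,M),z['pos'],z['rot'])-U).ravel(),p0)
print(r.x,np.degrees(r.x[2]),r.fun.round(2),W(r.x,np.array([[.02,.015,.008]])))
E
python3 fit2.py | tail -2; python3 -c "
import cv2;p=cv2.imread('pics/w10.png');cv2.imwrite('pics/w10c.png',cv2.resize(p[70:170,205:425],None,fx=3.5,fy=3.5,interpolation=cv2.INTER_CUBIC))"
```

```text
pred [[412.5, 83.5], [214.4, 85.0], [392.6, 129.0], [370.0, 128.3]]
[ 0.52175811 -0.32190758 -0.33738395] -19.330676373265597 [ 1.14 -1.84 -2.44 -0.68  0.33  1.6   0.75  0.78] [[ 0.54559588 -0.31437362  0.008     ]]
```

View pics/w10c.png

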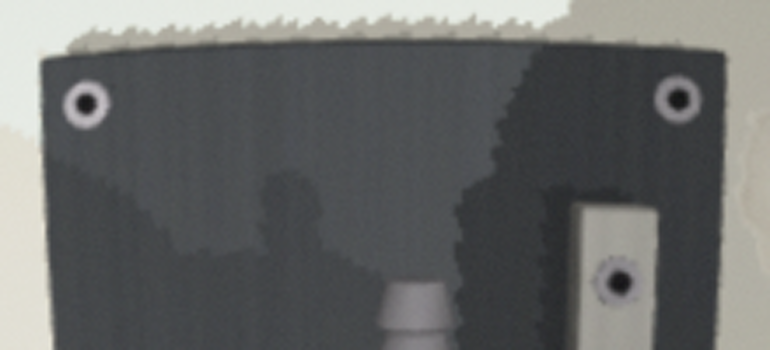

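>>> move_arm(series=[[[0.2,0,-1,-0.1,-0.3,-0.1,0],[0,0,-1,0,0,0,0],[0,0,-0.6,0,0,0,0],[0,0,0,0,0,0,0],[0,0,0,0,0,0,0]]])

```text
clock: 15.05
eef_pos: [0.5373, -0.3182, 0.0119]
tool_rot: [0.164, 0.986, -0.001, 0.002]
ft_force: [0.3, -0.2, -2.9]
grip_width: 0.0393
```

```bash
python3 st.py -19
```

```text
15.05 pos [ 0.5373 -0.3182  0.0119] rotvec to go [ 0.11  0.25 -0.13] F [ 0.3 -0.2 -2.9] M [ 0.01  0.04 -0.02] w 0.0393 q [-0.53  0.61  0.06  1.02  0.   -0.21] qd 0.005
```

>>> move_arm(series=[[[-0.1,0,-1.0,0.1,0.2,-0.1,0],[0,0,-0.3,0,0,0,0],[0,0,0,0,0,0,0],[0,0,0,0,0,0,0],[0,0,0,0,0,0,0]]])

```text
clock: 15.55
eef_pos: [0.5368, -0.3187, -0.0014]
tool_rot: [0.165, 0.986, -0.0, 0.001]
ft_force: [-0.5, -0.4, -2.6]
grip_width: 0.0391
```

```bash
python3 st.py -19
```

```text
15.55 pos [ 0.5368 -0.3187 -0.0014] rotvec to go [ 0.04  0.11 -0.  ] F [-0.5 -0.4 -2.6] M [-0.03  0.02 -0.01] w 0.0391 q [-0.54  0.63  0.05  0.99  0.   -0.2 ] qd 0.002
```

>>> move_arm(series=[[[0,0,-0.3,0,0.1,0,0],[0,0,0,0,0,0,0],[0,0,-0.2,0,0,0,0],[0,0,0,0,0,0,0],[0,0,0,0,0,0,0]]])

```text
clock: 16.05
eef_pos: [0.5373, -0.3189, -0.0062]
tool_rot: [0.165, 0.986, -0.001, 0.001]
ft_force: [0.2, 0.3, -2.0]
grip_width: 0.0394
```

```bash
python3 st.py -19
```

```text
16.05 pos [ 0.5373 -0.3189 -0.0062] rotvec to go [ 0.08  0.06 -0.01] F [ 0.2  0.3 -2. ] M [-0.01 -0.04 -0.01] w 0.0394 q [-0.54  0.64  0.05  0.98 -0.   -0.2 ] qd 0.003
```

>>> move_arm(series=[[[0,0,-0.15,0,0,0,0],[0,0,0,0,0,0,0],[0,0,0,0,0,0,0],[0,0,0,0,0,0,0],[0,0,0,0,0,0,0]]])

```text
clock: 16.55
eef_pos: [0.5376, -0.3191, -0.0073]
tool_rot: [0.165, 0.986, -0.001, 0.001]
ft_force: [0.2, -0.3, -2.0]
grip_width: 0.0394
```

```bash
python3 st.py -19
```

```text
16.55 pos [ 0.5376 -0.3191 -0.0073] rotvec to go [ 0.11  0.1  -0.  ] F [ 0.2 -0.3 -2. ] M [0.03 0.01 0.02] w 0.0394 q [-0.54  0.64  0.05  0.98 -0.   -0.2 ] qd 0.001
```

>>> move_arm(series=[[[0,0,-0.15,0,0,0,0],[0,0,0,0,0,0,0],[0,0,0,0,0,0,0],[0,0,0,0,0,0,0],[0,0,0,0,0,0,0]]])

```text
clock: 17.05
eef_pos: [0.5378, -0.3193, -0.0073]
tool_rot: [0.165, 0.986, -0.001, 0.002]
ft_force: [0.0, 0.0, 0.1]
grip_width: 0.0391
```

```bash
python3 st.py -19
```

```text
17.05 pos [ 0.5378 -0.3193 -0.0073] rotvec to go [ 0.14  0.16 -0.01] F [0.  0.  0.1] M [0.04 0.09 0.01] w 0.0391 q [-0.54  0.64  0.05  0.98 -0.   -0.2 ] qd 0.002
```

>>> move_arm(series=[[[0.2,0.1,0,0.1,0.1,0,0],[0.2,0.1,0,0,0,0,0],[0.1,0.1,0,0,0,0,0],[0,0,0,0,0,0,0],[0,0,0,0,0,0,0]]])

```text
clock: 17.55
eef_pos: [0.5434, -0.3164, -0.0072]
tool_rot: [0.165, 0.986, -0.0, 0.001]
ft_force: [-1.5, 0.0, -0.7]
grip_width: 0.0394
```

```bash
cat >> st.py <<'E'
b=np.array([[.9455,-.3256],[.3256,.9455]])
print('to go along fixture x,y mm',(b@(np.array([.5467,-.3141])-o['eef_pos'][:2])*1e3).round(1),'force on tool fixture axes',(b@o['ft_force'][:2]).round(1))
E
python3 st.py -19
```

```text
17.55 pos [ 0.5434 -0.3164 -0.0072] rotvec to go [0.07 0.05 0.  ] F [-1.5  0.  -0.7] M [-0.04  0.07 -0.02] w 0.0394 q [-0.53  0.65  0.06  0.99 -0.   -0.2 ] qd 0.003
to go along fixture x,y mm [2.4 3.2] force on tool fixture axes [-1.5 -0.5]
```

>>> move_arm(series=[[[0.05,0.15,0,0,0,0,0],[0.05,0.15,0,0,0,0,0],[0.05,0.15,0,0,0,0,0],[0.05,0.15,0,0,0,0,0],[0.05,0.15,0,0,0,0,0]]])

```text
clock: 18.05
eef_pos: [0.5448, -0.3128, -0.0071]
tool_rot: [0.166, 0.986, -0.005, 0.0]
ft_force: [-1.4, -5.4, -1.7]
grip_width: 0.0392
```

```bash
python3 st.py -19
```

```text
18.05 pos [ 0.5448 -0.3128 -0.0071] rotvec to go [ 0.56 -0.09  0.09] F [-1.4 -5.4 -1.7] M [-1.04  0.41  0.19] w 0.0392 q [-0.52  0.64  0.06  0.98 -0.01 -0.18] qd 0.034
to go along fixture x,y mm [ 2.2 -0.6] force on tool fixture axes [ 0.5 -5.6]
```

>>> move_arm(series=[[[0.25,0.1,-0.1,0.5,0,0.1,0],[0.2,0.1,-0.1,0.3,0,0,0],[0.2,0.1,-0.1,0.3,0,0,0],[0.2,0.1,-0.1,0.3,0,0,0],[0.2,0.1,-0.1,0.3,0,0,0]]])

```text
clock: 18.55
eef_pos: [0.5476, -0.3133, -0.0069]
tool_rot: [0.167, 0.986, 0.003, -0.008]
ft_force: [-8.8, -0.8, 7.2]
grip_width: 0.0392
```

```bash
python3 st.py -19
```

```text
18.55 pos [ 0.5476 -0.3133 -0.0069] rotvec to go [-0.52 -0.81  0.18] F [-8.8 -0.8  7.2] M [-0.66  1.46  0.33] w 0.0392 q [-0.52  0.66  0.1   1.02  0.   -0.19] qd 0.081
to go along fixture x,y mm [-0.6 -1. ] force on tool fixture axes [-8.1 -3.7]
```

>>> move_arm(series=[[[0.25,0.2,0,-0.3,-0.5,0.2,0],[0.25,0.2,0,0,-0.3,0,0],[0.3,0.2,0,0,-0.3,0,0],[0.3,0.2,0,0,-0.3,0,0],[0.3,0.2,0,0,-0.3,0,0]]])

```text
clock: 19.05
eef_pos: [0.5478, -0.314, -0.0067]
tool_rot: [0.168, 0.986, -0.009, -0.003]
ft_force: [-6.1, -6.5, 1.2]
grip_width: 0.0391
```

```bash
python3 st.py -19; python3 -c "
from h import *
p,d=snap('wrist','w11.png')
p2,_=snap('side','s11.png')
cv2.imwrite('pics/s11c.png',cv2.resize(p2[100:220,290:430,::-1],None,fx=5,fy=5,interpolation=cv2.INTER_CUBIC))"; python3 st.py -19
```

```text
19.05 pos [ 0.5478 -0.314  -0.0067] rotvec to go [ 0.93 -0.52  0.37] F [-6.1 -6.5  1.2] M [-1.27  1.52  0.42] w 0.0391 q [-0.51  0.65  0.08  1.   -0.02 -0.17] qd 0.033
to go along fixture x,y mm [-1.  -0.4] force on tool fixture axes [-3.6 -8.1]
19.15 pos [ 0.5478 -0.3141 -0.0067] rotvec to go [ 0.94 -0.52  0.37] F [-6.8 -6.   1.1] M [-1.27  1.52  0.36] w 0.0387 q [-0.51  0.65  0.08  1.   -0.02 -0.17] qd 0.002
to go along fixture x,y mm [-1.  -0.4] force on tool fixture axes [-4.5 -7.9]
```

View pics/w11.png

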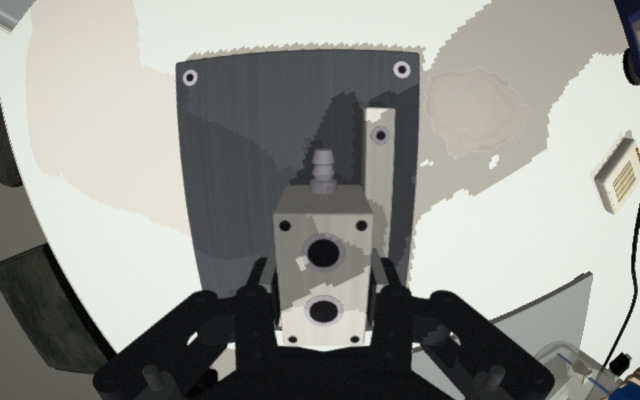

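View pics/s11c.png

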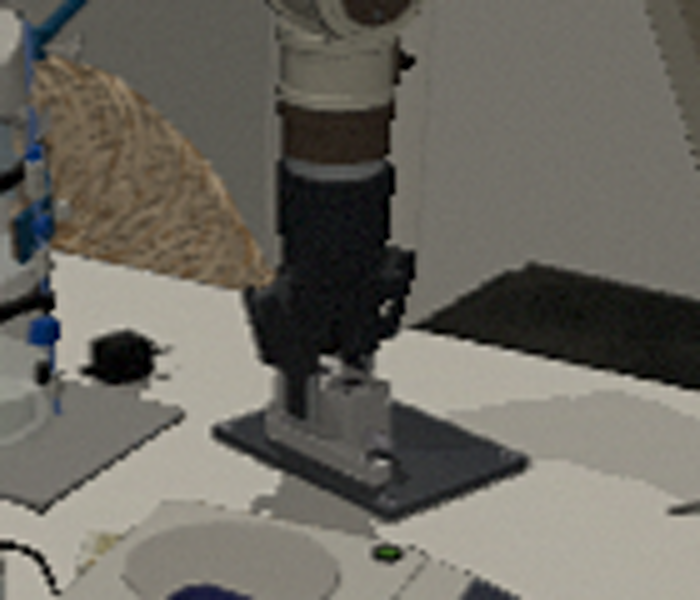

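>>> move_arm(series=[[[0.4,0.2,-0.1,0.5,-0.5,0.3,0],[0.4,0.2,-0.1,0.2,-0.3,0,0],[0.4,0.2,-0.1,0.2,-0.3,0,0],[0.4,0.2,-0.1,0.2,-0.3,0,0],[0.4,0.2,-0.1,0.2,-0.3,0,0]]])

```text
clock: 19.65
eef_pos: [0.5476, -0.3139, -0.007]
tool_rot: [0.169, 0.986, -0.007, -0.006]
ft_force: [-11.6, -4.4, 7.9]
grip_width: 0.0389
```

```bash
python3 st.py -19; python3 -c "
from h import *
for k in range(4): bot.camera('top')"; python3 st.py -19
```

```text
19.65 pos [ 0.5476 -0.3139 -0.007 ] rotvec to go [ 0.64 -0.78  0.47] F [-11.6  -4.4   7.9] M [-1.03  2.06  0.85] w 0.0389 q [-0.51  0.65  0.08  1.01 -0.02 -0.17] qd 0.021
to go along fixture x,y mm [-0.8 -0.5] force on tool fixture axes [-9.5 -7.9]
19.85 pos [ 0.5476 -0.3139 -0.007 ] rotvec to go [ 0.64 -0.78  0.47] F [-12.1  -5.8   8.1] M [-1.01  2.07  0.75] w 0.0391 q [-0.51  0.65  0.08  1.01 -0.02 -0.17] qd 0.002
to go along fixture x,y mm [-0.8 -0.5] force on tool fixture axes [-9.5 -9.4]
```

```bash
python3 -c "
from h import *
print(bot.job_done())"; python3 st.py -19
```

```text
the job is handed in; nothing more can be done
None
the job is handed in; nothing more can be done
```

The manifold block is on the fixture plate, in the corner, and I handed it in with the arm still gripping and pressing it there. Its plain end is against the short fence, a long side is against the long fence, and the barb points away from the short fence. No verdict was reported.

**Last checks, at 19.85 s:**
- **Push:** the wrist showed about 9.5 N towards the short fence and 9.4 N towards the long fence, steady over 0.2 s. It also pressed down with roughly 8 N. Friction on the plate takes some of this, so the forces on the fences themselves are probably a little lower. I did not measure them directly.
- **Grip:** the fingers were closed to 39 mm on the 40 mm block.
- **Position:** the tool was within 1 mm of the corner pose I worked out from the images, and the block met the plate at the expected height.
- **Angles:** the tool was tilted about 1° and turned about 0.5° from square. Both are inside the limits, but I did not measure the block's own angles at the end.
- **Bystanders:** I carried the block above the balance and saw no contact with any of them. I did not measure their positions again at the end.

**What disagreed:** the real fingertips sit about 31–33 mm behind the stated TCP, according to both the wrist and side cameras. Because of this, the first grasp closed on nothing above the block, without touching anything. I corrected for the offset and the second grasp held.

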